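# Hang the price sign on the sprung display hook

## Task

Lift the small price sign out of its wooden holder block and hang it by its steel frame on the hook of the display stand, between the hook's upturned tip and the little stop behind it. Before letting go, tug it gently downwards for about a second, with roughly 8 N in all (the hook's spring then gives about 8 mm; it is overstrained beyond 11 mm), to feel that it is held; then ease off, let go and leave it hanging straight, without disturbing the other goods.

Things in the scene. Friction and masses are not known exactly. Their poses are not given: they have to be found in the camera images.
- sign: Loose flat sign, 8 thick (x), 164 tall, 0.1-0.2 kg; may hang either way round. In mm from the bottom: plaque 70 wide (y), 0-60; window 30 wide between 8 mm steel side bars, 60-126; steel crossbar 46 wide, 126-134, whose underside hangs on the hook; wooden grip tab 26 wide (y), 134-164, to be gripped across its width from above. Origin: centre of underside; z up.
- holder: Fixed dark wooden block, 60 (x) by 110 (y) by 30 mm high; in its top a slot 10 by 73 mm, 20 mm deep, where the sign stands upright, axes parallel to the block's, bottom 10 mm above the counter. Lift the sign straight up to free it. Origin: centre of the underside on the counter.
- stand: Fixed display stand with one hook. Origin: on the counter below the middle of the hook's saddle; x points from the hook's tip back to the post. Base plate 12 mm high (x -50 to 100, y -60 to 60 mm); post at x = 70 mm: a brass tube with a telescoping rod that carries the spring housing (x 55 to 85, y -15 to 15 mm, top 5 mm above the saddle).
- hook_spring (a joint): How far the spring-borne hook has been pushed straight down from its unloaded height, in m: 0 unloaded, 0.016 at the end stop. The spring takes 1 N per mm (1000 N/m); the sign's own weight gives 1 to 2 mm.
- gift_box: Bystander: red gift box with black lid, 73 mm square, 59 mm high. Origin: centre of the underside. Leave alone.
- praline_jar: Bystander: closed jar, 60 mm diameter, 85 mm high. Origin: centre of the underside. Leave alone.
- cocoa_tin: Bystander: round dark tin, 72 mm diameter, 58 mm high. Origin: centre of the underside. Leave alone.
- hook_zone (a point): Fixed point 210 mm above the stand's origin. The hook is an 8 mm round level bar along the stand's x; its top is the saddle, unloaded 195 to 225 mm above the counter: the height is clamped anew each time and NOT reported, so feel or look. Tip (x -10 to -18 mm) rises 14 mm over the saddle, flat stop (x 10 to 14, 14 wide) 10 mm. The sign hangs across the bar between them.
Not all that is in view belongs to the job. Of the things shaped like the stand, the dark steel one is meant.

How it is judged:
By the outcome, as a careful person would: the job done as asked, in the order asked, and still so for the second after the job is handed in, with the robot touching nothing.
It also fails if it takes over 58 s, if anything falls off the work surface, if the arm or the gripper's body presses on something with over 40 N, if the wrist force passes 120 N, or if a joint passes its speed limit or range.

## Robot

A 6-joint arm with a two-finger parallel gripper is mounted at the origin on the work surface. World frame = base frame: x ahead of the robot, y to its left, z up, the work surface at z = 0. Lengths are in m, angles in rad, forces in N, time in s.
With the tool pointing down it reaches from about 0.3 to 0.775 m from the base axis. Payload 14.6 kg.
Tool frame: the origin (TCP) lies between the finger pads; the fingertips stand 17 mm ahead of it and the grasp point (between the pads) lies 2 mm behind it; z points along the fingers, y is the line along which they close (so a half turn about z gives the same grasp; the last joint's range is limited). The gripper opens to 94 mm and grips with 3 to 60 N. Pads are 16 mm wide; open, the fingers measure 119 mm over their backs; the gripper's body (75 mm by 177 mm) begins 78 mm behind the grasp point.
Start: joints at [-1.413, 0.3, 1.521, -0, 1.321, -0.067], TCP at [0.123, -0.536, 0.222] pointing down, gripper open.
Joint ranges: [-3.03, 3.03], [-0.79, 2.21], [0.23, 2.52], [-1.04, 4.18], [0, 3.07], [-2.55, 2.55]. Speed limits (rad/s): [2.22, 2.22, 2.57, 3.14, 3.14, 3.14].

## Interface

Orientations are given as a rotation vector (axis times angle).
In Python, from workcell import ctrl, vision, job gives the robot as it stands.
- The arm moves only by the tool arm_command, never from a script. Its argument "series" is a list of rows, each a list of 3 entries, a list of its own where there are three numbers: the opening, from 0 (shut) to 1 (fully open), then the shift along the tool's x, y, z in m, then the turn, a rotation vector about the tool's x, y, z in degrees. A call has 1 to 20 rows; each row is the pose to reach, as a shift and turn from the pose commanded when the call began, along the tool's axes at that moment; what a row does not reach only later rows make up. A row lasts 1/10 s, in which the tool goes at most 50 mm and 8.59 degrees, less where a joint would pass 70% of its speed; a pose out of reach is approached as far as the arm can. A call with a gripper value outside its range is refused whole. The fingers move at their own pace and stop on an object; "force" is the grip in N (left out, the last holds). Time passes only in rows, so rows that repeat a pose let the fingers close. It gives the time, the measured TCP pose, the force, the opening and the grip force at its end, in the units of the state.
- ctrl.get_state(): the state, without advancing time (a new reading comes with each control period).
- vision.get_image(name): name is "side" or "top"; returns a dict with "image" (480x640x3 uint8, red, green, blue), "z_map" (480x640 float32, m along the optical axis (not along the pixel's ray), 0 where there is no reading), "intrinsics" (3x3 intrinsics, pixels), "world_to_cam" (4x4, takes a point from world to camera coordinates). Camera axes: x right, y up, looking along -z (the intrinsics and any distortion apply to the point x, -y, -z); pixel columns grow to the right and rows downward; lengths in m; the calibration is good to about 2 mm. A picture is of the moment at which its call begins.
- job.hand_in(): hands the job in; it is judged then, once.
The state is a dict: "clock": time; "joint_positions": joint angles; "joint_vel": joint speeds; "joint_efforts": joint torques, N m; "ee_pos": TCP position; "orientation": TCP orientation; "force": force on the tool from outside, world axes, zero at the start; "wrist_torque": the same for the moment, N m; "opening": finger opening in m; "grasp_force": force on a finger pad.
Only numpy, scipy, OpenCV 4.12 (cv2) and the standard library are available. Lean on these libraries where they do the work, as an engineer would, in place of code of your own. Each camera call takes 0.05 s, during which the arm holds its last target. There are 200 camera calls.

## Working session

There is one attempt and no reset: what is moved stays moved. The work goes in short steps, Python scripts to look and compute and a tool call to move; the robot and the scene stay as the last step left them, time stands still between calls to the robot, and variables do not carry over. Pictures are saved under pics/ and viewed, at most 10 in all, crops included, and the job is handed in when it is done.

Besides the shell and the picture viewer there is one more tool, called after "Request:" as name([rows], argument=value, ...), one row to a line, values as JSON. arm_command: Moves the arm, as the interface text tells. Its arguments: {"type":"object","properties":{"series":{"type":"array"},"force":{"type":"number"}},"required":["series"]}

```bash
mkdir -p pics; cat > h.py <<'E'
import numpy as np, cv2
from scipy.spatial.transform import Rotation as R
from workcell import ctrl, vision, job
def cloud(d):
    K=np.array(d["intrinsics"]);W=np.linalg.inv(np.array(d["world_to_cam"]));z=d["z_map"]
    v,u=np.mgrid[:480,:640]
    p=np.stack([(u-K[0,2])/K[0,0]*z,-(v-K[1,2])/K[1,1]*z,-z,np.ones_like(z)],-1)
    P=(p@W.T)[...,:3]; P[z==0]=np.nan
    return P
E
python3 - <<'E'
from h import *
for n in("side","top"):
    d=vision.get_image(n);cv2.imwrite(f"pics/{n}0.png",d["image"][...,::-1]);np.savez(f"{n}0.npz",**d)
    print(n,np.array(d["intrinsics"]).round(1).tolist(),np.linalg.inv(d["world_to_cam"]).round(3).tolist(),(d["z_map"]>0).mean(), [k for k in d])
print(ctrl.get_state())
E
```

```text
side [[591.2, 0.0, 313.6], [0.0, 591.2, 241.0], [0.0, 0.0, 1.0]] [[-0.823, 0.356, -0.442, -0.105], [-0.567, -0.51, 0.647, 1.009], [0.005, 0.783, 0.622, 1.02], [0.0, 0.0, 0.0, 1.0]] 0.9961165364583333 ['image', 'z_map', 'intrinsics', 'world_to_cam']
top [[612.9, 0.0, 313.8], [0.0, 612.9, 236.2], [0.0, 0.0, 1.0]] [[0.027, 0.993, -0.113, 0.381], [-0.999, 0.029, 0.017, 0.114], [0.021, 0.112, 0.993, 1.397], [0.0, 0.0, 0.0, 1.0]] 0.9958561197916667 ['image', 'z_map', 'intrinsics', 'world_to_cam']
{'clock': 0.1, 'joint_positions': array([-1.41259562e+00,  3.00457862e-01,  1.52150630e+00, -1.31716170e-05,
        1.32071705e+00, -6.65967256e-02]), 'joint_vel': array([-2.14444262e-03, -6.09179747e-04, -2.75778015e-03,  6.57041051e-04,
        1.71682352e-03,  2.23488181e-05]), 'joint_efforts': array([ 1.80300194e-03, -5.32644260e+01, -3.53283119e+01,  7.09948875e-02,
        2.34957493e-02, -6.09107133e-05]), 'ee_pos': array([ 0.12256123, -0.53594696,  0.22192522]), 'orientation': array([-3.12068838e+00, -3.52251136e-01,  9.82781576e-05]), 'force': array([-0.25513039, -0.43535218,  0.90996947]), 'wrist_torque': array([ 0.00384404, -0.00913043,  0.01210779]), 'grasp_force': 0.0, 'opening': 0.09401704412506534}
```

View pics/side0.png

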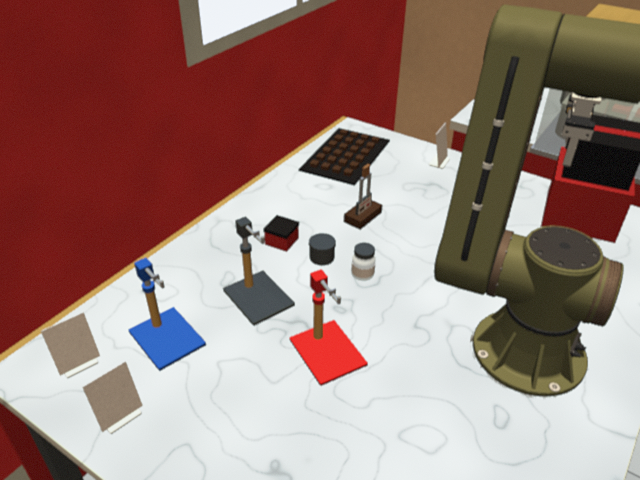

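View pics/top0.png

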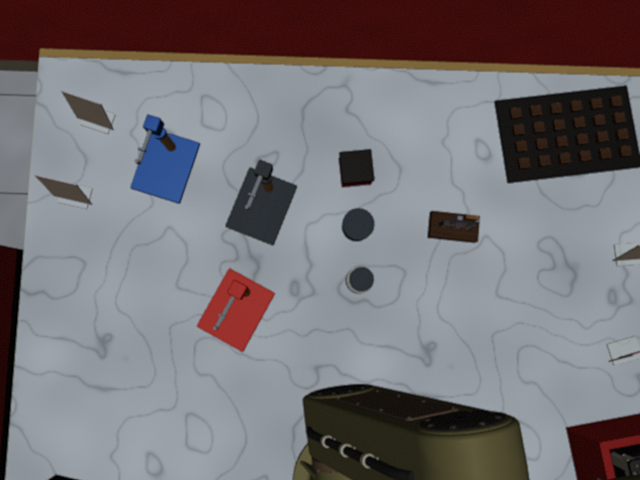

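The side view shows three stand-shaped things: blue (side 165,338; top 165,165), red (side 328,350; top 237,310) and dark steel (side 258,296; top 262,205). The dark one fits the description. The sign in its holder is at side (364,200), top (454,226). The box, tin and jar lie between the sign and the dark stand.

```bash
cat > m.py <<'E'
from h import *
T=dict(np.load("top0.npz"));S=dict(np.load("side0.npz"))
PT,PS=cloud(T),cloud(S)
def rect(P,m,name):
    q=P[m][:,:2].astype(np.float32);r=cv2.minAreaRect(q*1000);print(name,len(q),np.round(r[0],1),np.round(r[1],1),round(r[2],1),"z",np.nanmedian(P[m][:,2]).round(4))
def box(n,x0,x1,y0,y1):
    m=np.zeros((480,640),bool);m[y0:y1,x0:x1]=1;return m
for n,P,b in(("top",PT,dict(st=(220,302,160,250),ho=(420,490,200,250),gb=(330,382,142,195),tin=(336,380,204,246),jar=(336,380,260,298))),
             ("side",PS,dict(st=(218,300,215,326),ho=(335,390,160,232),gb=(260,302,212,252),tin=(305,338,232,266),jar=(348,380,240,282)))):
    print(n)
    for k,v in b.items():
        m=box(n,*v);z=P[...,2]
        if k=="st":
            rect(P,m&(z>.006)&(z<.018),"base");rect(P,m&(z>.16),"upper")
        elif k=="ho":
            rect(P,m&(z>.024)&(z<.036),"holdtop");rect(P,m&(z>.06),"sign up");print(np.nanmax(z[m]))
        else:
            rect(P,m&(z>.03),k)
    print("table z",np.nanmedian(P[400:420,150:250,2]))
c=np.hstack([cv2.resize(S["image"][205:330,210:305],None,fx=4,fy=4,interpolation=2),cv2.resize(S["image"][155:280,335:430],None,fx=4,fy=4,interpolation=2)])
cv2.imwrite("pics/crop1.png",c[...,::-1])
m=box(0,218,300,215,270)&(PS[...,2]>.17)
q=PS[m];np.save("up.npy",q);print(q[::12].round(3).tolist())
E
python3 m.py
```

```text
top
base 2777 [605.1 217.8] [191.6 173.2] 0.9 z 0.0105
upper 444 [613.7 210.7] [ 30.4 102.4] 69.3 z 0.2077
holdtop 870 [ 568.8 -227.1] [111.6  60.7] 85.8 z 0.0286
sign up 308 [ 568.7 -227. ] [69.5  9.4] 85.4 z 0.1188
0.1775755804656327
gb 1097 [ 6.938e+02 -2.000e-01] [73.6 74.3] 7.7 z 0.0571
tin 830 [563.8  -5.1] [71.6 69.2] 2.0 z 0.0563
jar 608 [440.1 -10.9] [57.3 56.5] 3.1 z 0.0825
table z -0.0011901979727202416
side
base 1996 [643. 154.] [179.9 334. ] 33.6 z 0.0096
upper 398 [610.5 209.7] [ 32.7 105.4] 73.5 z 0.2038
holdtop 373 [ 635.5 -311.9] [116.7 351.5] 39.2 z 0.027
sign up 328 [ 566.1 -225. ] [70.  15.7] 85.9 z 0.114
0.17548621475169368
gb 706 [654.4 104.1] [ 86.2 304.5] 20.3 z 0.0548
tin 528 [561.   -3.4] [69.5 75.7] 41.3 z 0.054
jar 591 [436.6 -10.4] [57.5 60.4] 4.9 z 0.069
table z -0.002212794251084116
[[0.657, 0.185, 0.208], [0.658, 0.199, 0.21], [0.658, 0.202, 0.209], [0.661, 0.209, 0.209], [0.637, 0.194, 0.21], [0.645, 0.2, 0.208], [0.653, 0.208, 0.206], [0.63, 0.193, 0.207], [0.634, 0.205, 0.21], [0.639, 0.214, 0.21], [0.654, 0.211, 0.199], [0.631, 0.195, 0.199], [0.633, 0.208, 0.203], [0.637, 0.217, 0.205], [0.656, 0.21, 0.189], [0.62, 0.209, 0.204], [0.633, 0.208, 0.195], [0.644, 0.214, 0.191], [0.612, 0.208, 0.201], [0.638, 0.213, 0.19], [0.596, 0.22, 0.213], [0.634, 0.217, 0.191], [0.592, 0.224, 0.214], [0.635, 0.214, 0.186], [0.591, 0.222, 0.211], [0.634, 0.209, 0.18], [0.589, 0.215, 0.204], [0.631, 0.198, 0.172], [0.636, 0.217, 0.179], [0.567, 0.227, 0.216], [0.569, 0.228, 0.213], [0.578, 0.225, 0.201], [0.565, 0.23, 0.205]]
```

View pics/crop1.png

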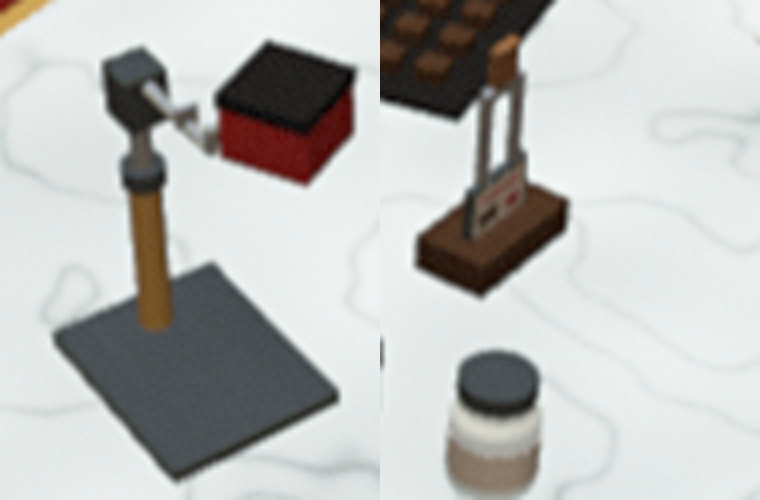

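The crop confirms the dark steel stand: grey hook, stop and upturned tip, housing at crop (135,90). It also shows the sign upright in its holder. The measured sizes (holder 111x61, sign 70 wide, upper stand 103 long) match the given ones. Next, the move to above the sign.

Request:
arm_command([
  [1,[0.05,-0.02,0],[0,0,2]],
  [1,[0.1,-0.04,0],[0,0,4]],
  [1,[0.145,-0.058,0],[0,0,6]],
  [1,[0.19,-0.076,0],[0,0,8]],
  [1,[0.235,-0.094,0],[0,0,10]],
  [1,[0.28,-0.112,0],[0,0,12]],
  [1,[0.325,-0.13,0],[0,0,14]],
  [1,[0.37,-0.148,0],[0,0,16]],
  [1,[0.415,-0.166,0],[0,0,17.3]],
  [1,[0.46,-0.184,0],[0,0,17.3]],
  [1,[0.49,-0.197,0],[0,0,17.3]],
  [1,[0.503,-0.2025,0],[0,0,17.3]],
  [1,[0.503,-0.2025,0],[0,0,17.3]],
  [1,[0.503,-0.2025,0],[0,0,17.3]],
])

```text
clock: 1.5
ee_pos: [0.567, -0.2274, 0.2222]
orientation: [-3.139, 0.122, 0.001]
force: [-0.4, -0.4, 0.4]
opening: 0.0938
grasp_force: 0.0
```

```bash
cat > m2.py <<'E'
from h import *
T=dict(np.load("top0.npz"));S=dict(np.load("side0.npz"))
PT,PS=cloud(T),cloud(S)
# base plate: dark component, ray cast contour at z=.012
for n,d,P,b in(("top",T,PT,(215,305,155,250)),("side",S,PS,(215,300,265,326))):
    hsv=cv2.cvtColor(d["image"],cv2.COLOR_RGB2HSV)
    m=np.zeros((480,640),bool);m[b[2]:b[3],b[0]:b[1]]=1
    m&=(hsv[...,2]<110)&(hsv[...,1]<130)&(P[...,2]<.03)
    k,l,s,c=cv2.connectedComponentsWithStats(m.astype(np.uint8));i=1+np.argmax(s[1:,4]);v,u=np.where(l==i)
    K=d["intrinsics"];W=np.linalg.inv(d["world_to_cam"])
    r=np.stack([(u-K[0,2])/K[0,0],-(v-K[1,2])/K[1,1],-np.ones(len(u))],-1)@W[:3,:3].T
    X=W[:3,3]+r*((.012-W[2,3])/r[:,2])[:,None]
    q=cv2.minAreaRect((X[:,:2]*1000).astype(np.float32));print(n,"base",s[i,4],np.round(q,1) if 0 else q)
# upper in stand frame
for n,P,b in(("top",PT,(220,302,155,250)),("side",PS,(218,300,212,270))):
    m=np.zeros((480,640),bool);m[b[2]:b[3],b[0]:b[1]]=1;m&=P[...,2]>.16
    q=P[m];a=np.radians(-20.);e=np.array([np.cos(a),np.sin(a)]);f=np.array([-e[1],e[0]])
    x=(q[:,:2]-[.62,.2])@e*1000;y=(q[:,:2]-[.62,.2])@f*1000
    print(n,"x range",np.percentile(x,[0,2,98,100]).round(1))
    for lo in range(-70,60,6):
        k=(x>=lo)&(x<lo+6)
        if k.sum()>2: print(lo,k.sum(),"y",y[k].min().round(1),np.median(y[k]).round(1),y[k].max().round(1),"z",(np.percentile(q[k,2],[50,90,98])*1000).round(1))
m=np.zeros((480,640),bool);m[260:355,190:280]=1;q=PT[m&(PT[...,2]>.16)]
print("red upper",cv2.minAreaRect((q[:,:2]*1000).astype(np.float32)),np.percentile(q[:,2],98))
st=ctrl.get_state();print(st["clock"],st["ee_pos"],R.from_rotvec(st["orientation"]).as_matrix()[:2,:2].round(4).tolist(),st["joint_positions"].round(3))
E
python3 m2.py
```

```text
top base 3001 ((604.745849609375, 212.6668243408203), (120.14989471435547, 150.08604431152344), 70.39879608154297)
side base 1982 ((598.936767578125, 218.74647521972656), (118.2193603515625, 151.450927734375), 69.89942169189453)
top x range [-60.8 -57.7  40.   41.7]
-64 7 y 4.1 5.9 9.8 z [214.7 220.2 223.4]
-58 12 y 3.8 5.8 9.6 z [217.1 222.5 224.2]
-52 11 y 4.1 7.1 10.1 z [203.6 207.2 208.2]
-46 13 y 3.3 7.4 10.7 z [204.4 206.7 207.1]
-40 12 y 3.8 8.0 10.7 z [204.3 209.3 217.8]
-34 24 y 0.6 6.5 15.0 z [213.4 217.8 219.4]
-28 12 y 3.7 6.9 10.5 z [205.7 207.1 207.3]
-22 12 y 4.3 8.1 11.8 z [204.4 207.1 207.3]
-16 12 y 3.8 7.1 10.3 z [203.9 206.7 207.6]
-10 12 y 4.4 7.6 11.4 z [202.6 205.  205.8]
-4 12 y 4.2 7.3 11.0 z [204.1 206.3 206.9]
2 13 y 4.1 7.8 11.0 z [203.8 206.5 207.7]
8 58 y -6.4 5.5 21.9 z [202.5 210.  211.6]
14 53 y -7.6 4.9 22.0 z [208.7 212.2 212.9]
20 55 y -7.3 5.2 22.7 z [210.1 212.6 213.9]
26 48 y -7.7 5.5 22.1 z [209.3 212.7 214.2]
32 52 y -7.3 4.7 21.9 z [209.  212.2 215.2]
38 26 y -7.1 6.4 22.2 z [209.6 211.8 212.3]
side x range [-65.2 -61.6  36.9  41.3]
-64 22 y 
[... 290 characters left out ...]
05.8]
-16 7 y 2.3 8.8 12.4 z [202.  204.6 204.9]
-10 5 y 6.4 6.9 11.9 z [203.9 206.  206.5]
-4 8 y 6.7 9.1 12.0 z [202.9 204.3 204.4]
2 18 y -2.0 11.1 21.4 z [202.9 207.  208.1]
8 114 y -5.1 11.7 23.8 z [191.9 208.3 210.2]
14 48 y -8.7 15.2 24.1 z [204.3 209.8 210.6]
20 35 y -6.2 15.8 24.3 z [206.6 210.3 210.8]
26 36 y -5.2 15.8 23.4 z [207.7 211.3 212. ]
32 32 y -7.0 20.4 23.7 z [204.7 209.7 210.6]
38 4 y -7.2 5.5 21.1 z [206.1 208.2 208.3]
red upper ((376.2438659667969, 257.96002197265625), (30.35520362854004, 101.97274017333984), 62.5077018737793) 0.20545628380702957
1.5 [ 0.56698804 -0.22738228  0.22220821] [[0.997, -0.0775], [-0.0775, -0.997]] [-0.441  0.437  1.335 -0.     1.37   1.207]
```

The saddle is at about (0.5815, 0.2213), yaw −19.7°, height about 0.2085. Base plate, housing, tip and stop all agree on this. The tool is above the sign and aligned, so I go down and grip.

Request:
arm_command([
  [1,[0.001,0,0.02],[0,0,0]],
  [1,[0.0015,0,0.04],[0,0,0]],
  [1,[0.0015,0,0.053],[0,0,0]],
  [1,[0.0015,0,0.058],[0,0,0]],
  [1,[0.0015,0,0.058],[0,0,0]],
  [0,[0.0015,0,0.058],[0,0,0]],
  [0,[0.0015,0,0.058],[0,0,0]],
  [0,[0.0015,0,0.058],[0,0,0]],
  [0,[0.0015,0,0.058],[0,0,0]],
  [0,[0.0015,0,0.058],[0,0,0]],
  [0,[0.0015,0,0.058],[0,0,0]],
  [0,[0.0015,0,0.058],[0,0,0]],
  [0,[0.0015,0,0.058],[0,0,0]],
  [0,[0.0015,0,0.058],[0,0,0]],
], force=30)

```text
clock: 2.9
ee_pos: [0.5693, -0.2268, 0.1645]
orientation: [3.139, -0.121, 0.0]
force: [0.3, -1.2, -0.3]
opening: 0.0257
grasp_force: 30.4
```

The opening of 25.7 mm matches the 26 mm tab and the forces are low. I lift straight up 100 mm.

Request:
arm_command([
  [0,[0,0,-0.004],[0,0,0]],
  [0,[0,0,-0.01],[0,0,0]],
  [0,[0,0,-0.018],[0,0,0]],
  [0,[0,0,-0.028],[0,0,0]],
  [0,[0,0,-0.045],[0,0,0]],
  [0,[0,0,-0.065],[0,0,0]],
  [0,[0,0,-0.085],[0,0,0]],
  [0,[0,0,-0.096],[0,0,0]],
  [0,[0,0,-0.1],[0,0,0]],
  [0,[0,0,-0.1],[0,0,0]],
  [0,[0,0,-0.1],[0,0,0]],
])

```text
clock: 4.0
ee_pos: [0.5691, -0.2267, 0.2635]
orientation: [-3.139, 0.121, 0.002]
force: [-0.2, -0.1, -2.2]
opening: 0.0256
grasp_force: 30.0
```

```bash
cat > s.py <<'E'
from h import *
import sys
st=ctrl.get_state();Rm=R.from_rotvec(st["orientation"]).as_matrix();print(st["clock"],st["ee_pos"].round(4),Rm.round(4).tolist(),st["force"].round(2),st["wrist_torque"].round(2),st["opening"])
a=np.radians(-19.7)
for d in(-.075,0):
    t=np.array([.5815+d*np.cos(a),.2213+d*np.sin(a),.2645])
    print(d,"tool shift",(Rm.T@(t-st["ee_pos"])).round(4),"turn",round(np.degrees(np.arctan2(Rm[1,0],Rm[0,0]))+19.7,2))
d=vision.get_image("side");np.savez("side1.npz",**d)
P=cloud(d);m=(abs(P[...,0]-st["ee_pos"][0])<.06)&(abs(P[...,1]-st["ee_pos"][1])<.06)&(P[...,2]>.085)&(P[...,2]<.235)
q=P[m];v,u=np.where(m);print(len(q),u.min(),u.max(),v.min(),v.max(),cv2.minAreaRect((q[:,:2]*1000).astype(np.float32)),"bottom z",np.percentile(q[:,2],[1,5]))
E
python3 s.py
```

```text
4.0 [ 0.5691 -0.2267  0.2635] [[0.997, -0.0771, -0.0013], [-0.0771, -0.997, 0.0006], [-0.0013, -0.0005, -1.0]] [-0.22 -0.07 -2.24] [ 0.01  0.02 -0.01] 0.02555139294970781
-0.075 tool shift [-0.0945 -0.4673 -0.0006] turn 15.28
0 tool shift [-0.0221 -0.4476 -0.0007] turn 15.28
489 357 373 143 191 ((565.9441528320312, -224.21444702148438), (77.89659881591797, 15.080812454223633), 84.28414154052734) bottom z [0.10810148 0.11286829]
```

Sign lifted, bottom at about 0.109 as expected. I carry it to 75 mm in front of the hook and turn 15.3°.

Request:
arm_command([
  [0,[-0.004,-0.02,0],[0,0,1]],
  [0,[-0.012,-0.06,0],[0,0,2]],
  [0,[-0.02,-0.1,0],[0,0,4]],
  [0,[-0.028,-0.14,0],[0,0,5]],
  [0,[-0.036,-0.18,0],[0,0,6]],
  [0,[-0.044,-0.22,0],[0,0,8]],
  [0,[-0.052,-0.26,0],[0,0,10]],
  [0,[-0.06,-0.3,0],[0,0,12]],
  [0,[-0.068,-0.34,0],[0,0,14]],
  [0,[-0.076,-0.38,0],[0,0,15.3]],
  [0,[-0.084,-0.42,0],[0,0,15.3]],
  [0,[-0.09,-0.45,0],[0,0,15.3]],
  [0,[-0.0935,-0.463,0],[0,0,15.3]],
  [0,[-0.0945,-0.4673,0],[0,0,15.3]],
  [0,[-0.0945,-0.4673,0],[0,0,15.3]],
  [0,[-0.0945,-0.4673,0],[0,0,15.3]],
  [0,[-0.0945,-0.4673,0],[0,0,15.3]],
])

```text
clock: 5.75
ee_pos: [0.5114, 0.2454, 0.2645]
orientation: [3.095, -0.54, 0.0]
force: [-0.6, 0.0, -1.9]
opening: 0.0256
grasp_force: 30.0
```

```bash
cat > s2.py <<'E'
from h import *
import sys
st=ctrl.get_state();Rm=R.from_rotvec(st["orientation"]).as_matrix();print(st["clock"],st["ee_pos"].round(4),Rm.round(4).tolist(),st["force"].round(2))
a=np.radians(-19.7);e=np.array([np.cos(a),np.sin(a)])
t=np.array([.5815,.2213,st["ee_pos"][2]])
print("to saddle, tool shift",(Rm.T@(t-st["ee_pos"])).round(4),"yaw",np.degrees(np.arctan2(Rm[1,0],Rm[0,0])))
n=sys.argv[1];b=[int(x) for x in sys.argv[3:7]]
d=vision.get_image(n);np.savez("last.npz",**d)
K=d["intrinsics"]
for p in([.5815,.2213,.2085],[.5815,.2213,.2355]):
    c=d["world_to_cam"]@np.array([*p,1]);print("proj",p,K[0,0]*c[0]/-c[2]+K[0,2],K[1,1]*c[1]/c[2]+K[1,2])
cv2.imwrite(f"pics/{sys.argv[2]}.png",cv2.resize(d["image"][b[2]:b[3],b[0]:b[1]],None,fx=5,fy=5,interpolation=2)[...,::-1])
E
python3 s2.py side c2 200 320 180 290
```

```text
5.75 [0.5114 0.2454 0.2645] [[0.9409, -0.3387, 0.0001], [-0.3387, -0.9409, -0.0001], [0.0001, 0.0, -1.0]] [-0.63  0.04 -1.86]
to saddle, tool shift [ 0.0741 -0.0011  0.    ] yaw -19.798578999716725
proj [0.5815, 0.2213, 0.2085] 258.65251882237055 236.08533387449435
proj [0.5815, 0.2213, 0.2355] 258.00229717583267 226.4093796495719
```

View pics/c2.png

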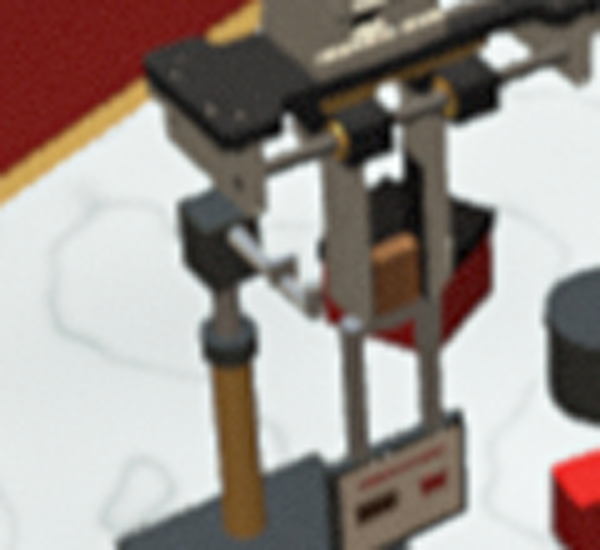

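The picture shows the sign held straight in front of the hook. The hook tip is at crop (312,300), full-image (262,240), at window height. I advance 74 mm along the hook.

Request:
arm_command([
  [0,[0.01,-0.0005,0],[0,0,0]],
  [0,[0.022,-0.001,0],[0,0,0]],
  [0,[0.034,-0.001,0],[0,0,0]],
  [0,[0.046,-0.001,0],[0,0,0]],
  [0,[0.056,-0.001,0],[0,0,0]],
  [0,[0.065,-0.001,0],[0,0,0]],
  [0,[0.071,-0.001,0],[0,0,0]],
  [0,[0.074,-0.001,0],[0,0,0]],
  [0,[0.074,-0.001,0],[0,0,0]],
  [0,[0.074,-0.001,0],[0,0,0]],
  [0,[0.074,-0.001,0],[0,0,0]],
])

```text
clock: 6.9
ee_pos: [0.5809, 0.2226, 0.2646]
orientation: [-3.095, 0.537, -0.0]
force: [0.5, -0.7, -2.3]
opening: 0.0258
grasp_force: 30.0
```

```bash
python3 s2.py side c3 200 320 180 290
```

```text
6.9 [0.5809 0.2226 0.2646] [[0.9415, -0.3371, 0.0001], [-0.3371, -0.9415, 0.0001], [0.0001, -0.0001, -1.0]] [ 0.46 -0.68 -2.26]
to saddle, tool shift [ 0.0011  0.001  -0.    ] yaw -19.70087521637629
proj [0.5815, 0.2213, 0.2085] 258.65251882237055 236.08533387449435
proj [0.5815, 0.2213, 0.2355] 258.00229717583267 226.4093796495719
```

View pics/c3.png

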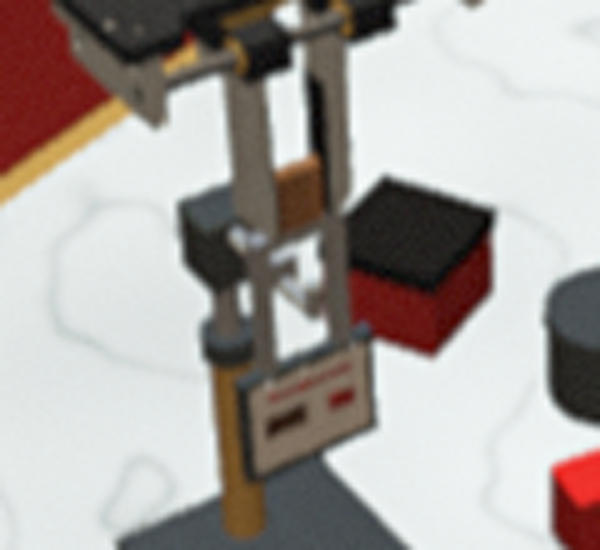

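The hook now passes through the window, with its stop at crop (285,270) and tip at (312,300). I lower by 22 mm, with small x and y corrections.

Request:
arm_command([
  [0,[0.0015,0.001,0.004],[0,0,0]],
  [0,[0.0015,0.001,0.009],[0,0,0]],
  [0,[0.0015,0.001,0.014],[0,0,0]],
  [0,[0.0015,0.001,0.018],[0,0,0]],
  [0,[0.0015,0.001,0.021],[0,0,0]],
  [0,[0.0015,0.001,0.022],[0,0,0]],
  [0,[0.0015,0.001,0.022],[0,0,0]],
  [0,[0.0015,0.001,0.022],[0,0,0]],
])

```text
clock: 7.75
ee_pos: [0.5822, 0.221, 0.2427]
orientation: [-3.095, 0.538, -0.0]
force: [-0.3, 0.2, -1.7]
opening: 0.0254
grasp_force: 30.0
```

Request:
arm_command([
  [0,[0,0,0.001],[0,0,0]],
  [0,[0,0,0.002],[0,0,0]],
  [0,[0,0,0.003],[0,0,0]],
  [0,[0,0,0.003],[0,0,0]],
  [0,[0,0,0.003],[0,0,0]],
])

```text
clock: 8.25
ee_pos: [0.5822, 0.2209, 0.2394]
orientation: [3.095, -0.538, -0.0]
force: [-0.1, -0.1, -0.3]
opening: 0.0259
grasp_force: 30.0
```

```bash
cat > f.py <<'E'
from h import *
f=[];z=[]
for i in range(6):
    d=vision.get_image("side");s=ctrl.get_state();f.append(s["force"]);z.append(s["ee_pos"])
print(s["clock"],np.mean(f,0).round(2),np.std(f,0).round(2),np.mean(z,0).round(5),s["opening"])
np.savez("last.npz",**d)
E
python3 f.py
```

```text
8.55 [-0.21  0.02 -1.89] [0.25 0.41 0.69] [0.58218 0.22098 0.23949] 0.025762980308292303
```

Request:
arm_command([
  [0,[0,0,0.001],[0,0,0]],
  [0,[0,0,0.002],[0,0,0]],
  [0,[0,0,0.003],[0,0,0]],
  [0,[0,0,0.004],[0,0,0]],
  [0,[0,0,0.005],[0,0,0]],
  [0,[0,0,0.005],[0,0,0]],
  [0,[0,0,0.005],[0,0,0]],
])

```text
clock: 9.25
ee_pos: [0.5822, 0.221, 0.2345]
orientation: [-3.095, 0.538, -0.0]
force: [0.4, -0.5, -1.0]
opening: 0.0261
grasp_force: 30.0
```

```bash
python3 f.py
```

```text
9.55 [-0.29  0.   -1.3 ] [0.36 0.32 0.26] [0.58217 0.22098 0.2345 ] 0.025577763798960564
```

Request:
arm_command([
  [0,[0,0,0.001],[0,0,0]],
  [0,[0,0,0.002],[0,0,0]],
  [0,[0,0,0.003],[0,0,0]],
  [0,[0,0,0.003],[0,0,0]],
  [0,[0,0,0.003],[0,0,0]],
])

```text
clock: 10.05
ee_pos: [0.5822, 0.221, 0.2316]
orientation: [-3.095, 0.538, -0.0]
force: [-0.3, 0.9, 0.9]
opening: 0.026
grasp_force: 30.0
```

```bash
sed -i 's/range(6)/range(10)/' f.py; python3 f.py
```

```text
10.55 [-0.56 -0.13  1.36] [0.71 0.49 0.62] [0.5822  0.22099 0.23154] 0.025856507470172835
```

Contact was at TCP z about 0.235, and the slope is about 1 N/mm with 3.3 mm of give so far. I press to 8 mm in all and hold for one second.

Request:
arm_command([
  [0,[0,0,0.001],[0,0,0]],
  [0,[0,0,0.002],[0,0,0]],
  [0,[0,0,0.003],[0,0,0]],
  [0,[0,0,0.004],[0,0,0]],
  [0,[0,0,0.0045],[0,0,0]],
  [0,[0,0,0.0045],[0,0,0]],
  [0,[0,0,0.0045],[0,0,0]],
  [0,[0,0,0.0045],[0,0,0]],
  [0,[0,0,0.0045],[0,0,0]],
  [0,[0,0,0.0045],[0,0,0]],
  [0,[0,0,0.0045],[0,0,0]],
])

```text
clock: 11.65
ee_pos: [0.5822, 0.221, 0.2273]
orientation: [-3.095, 0.538, -0.001]
force: [-1.8, -0.6, 5.2]
opening: 0.0257
grasp_force: 30.0
```

```bash
python3 f.py
```

```text
12.15 [-1.12 -0.78  5.66] [0.47 0.63 0.7 ] [0.58224 0.22099 0.22729] 0.025614329786627425
```

About 7.7 N on the spring for 1.1 s, as wanted. I ease off to the sign's own weight.

Request:
arm_command([
  [0,[0,0,-0.001],[0,0,0]],
  [0,[0,0,-0.002],[0,0,0]],
  [0,[0,0,-0.003],[0,0,0]],
  [0,[0,0,-0.004],[0,0,0]],
  [0,[0,0,-0.005],[0,0,0]],
  [0,[0,0,-0.006],[0,0,0]],
  [0,[0,0,-0.006],[0,0,0]],
  [0,[0,0,-0.006],[0,0,0]],
])

```text
clock: 12.95
ee_pos: [0.5821, 0.221, 0.2327]
orientation: [3.095, -0.538, -0.001]
force: [0.0, -0.3, 1.0]
opening: 0.0258
grasp_force: 30.0
```

```bash
python3 f.py; python3 s2.py side c4 200 320 180 290
```

```text
13.45 [ 0.4  -0.11  0.05] [0.45 0.45 0.26] [0.58214 0.22097 0.23286] 0.025707722623266517
13.45 [0.5822 0.221  0.2329] [[0.9413, -0.3374, -0.0], [-0.3374, -0.9413, 0.0], [-0.0, 0.0, -1.0]] [ 0.71 -0.32 -0.05]
to saddle, tool shift [-0.0007 -0.0001  0.    ] yaw -19.721547446303727
proj [0.5815, 0.2213, 0.2085] 258.65251882237055 236.08533387449435
proj [0.5815, 0.2213, 0.2355] 258.00229717583267 226.4093796495719
```

View pics/c4.png

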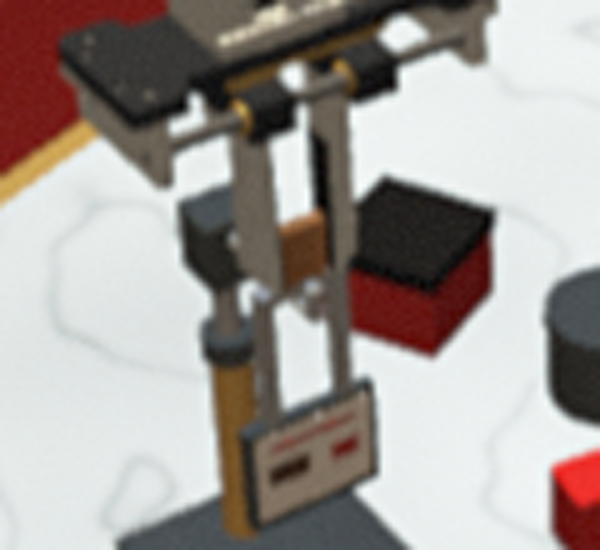

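The force reads about zero, so the spring carries the sign's weight. The picture shows the crossbar seated between stop and tip at crop (290,290). I open gently, let it settle, then rise.

Request:
arm_command([
  [0,[0,0,0],[0,0,0]],
  [0,[0,0,0],[0,0,0]],
  [0.27,[0,0,0],[0,0,0]],
  [0.28,[0,0,0],[0,0,0]],
  [0.29,[0,0,0],[0,0,0]],
  [0.3,[0,0,0],[0,0,0]],
  [0.32,[0,0,0],[0,0,0]],
  [0.35,[0,0,0],[0,0,0]],
  [0.4,[0,0,0],[0,0,0]],
  [0.45,[0,0,0],[0,0,0]],
  [0.5,[0,0,0],[0,0,0]],
  [0.5,[0,0,0],[0,0,0]],
  [0.5,[0,0,0],[0,0,0]],
], force=5)

```text
clock: 14.8
ee_pos: [0.5822, 0.221, 0.2329]
orientation: [3.095, -0.538, -0.0]
force: [0.3, -0.4, -0.3]
opening: 0.0469
grasp_force: 0.0
```

Request:
arm_command([
  [0.5,[0,0,-0.005],[0,0,0]],
  [0.5,[0,0,-0.015],[0,0,0]],
  [0.5,[0,0,-0.03],[0,0,0]],
  [0.5,[0,0,-0.05],[0,0,0]],
  [0.5,[0,0,-0.075],[0,0,0]],
  [0.5,[0,0,-0.1],[0,0,0]],
  [0.5,[0,0,-0.12],[0,0,0]],
  [0.5,[0,0,-0.12],[0,0,0]],
  [0.5,[0,0,-0.12],[0,0,0]],
  [0.5,[0,0,-0.12],[0,0,0]],
])

```text
clock: 15.8
ee_pos: [0.582, 0.2209, 0.3516]
orientation: [3.094, -0.538, -0.003]
force: [0.9, 0.4, 0.1]
opening: 0.0473
grasp_force: 0.0
```

```bash
python3 s2.py side c5 200 320 180 290; python3 - <<'E'
from h import *
d=dict(np.load("last.npz"));P=cloud(d);a=np.radians(-19.7);e=np.array([np.cos(a),np.sin(a)]);f=np.array([-e[1],e[0]])
x=(P[...,:2]-[.5815,.2213])@e;y=(P[...,:2]-[.5815,.2213])@f;z=P[...,2]
for lo,hi in((.08,.1),(.1,.12),(.12,.14),(.16,.19),(.22,.25)):
    m=(abs(x)<.02)&(abs(y)<.045)&(z>lo)&(z<hi);q=P[m]
    print(lo,m.sum(),"x",np.median(x[m]).round(4),"y",y[m].min().round(4),y[m].max().round(4),"zmax",z[m].max().round(4))
E
```

```text
15.8 [0.582  0.2209 0.3516] [[0.9414, -0.3374, -0.0018], [-0.3374, -0.9414, -0.0006], [-0.0015, 0.0012, -1.0]] [0.93 0.45 0.06]
to saddle, tool shift [-0.0006 -0.0002  0.    ] yaw -19.719686890364198
proj [0.5815, 0.2213, 0.2085] 258.65251882237055 236.08533387449435
proj [0.5815, 0.2213, 0.2355] 258.00229717583267 226.4093796495719
0.08 183 x -0.0052 y -0.034 0.0376 zmax 0.0999
0.1 178 x -0.005 y -0.0337 0.0362 zmax 0.1199
0.12 206 x -0.0044 y -0.0352 0.0379 zmax 0.1398
0.16 99 x -0.0041 y -0.0241 0.0251 zmax 0.19
0.22 109 x -0.0041 y -0.0143 0.0143 zmax 0.2451
```

View pics/c5.png

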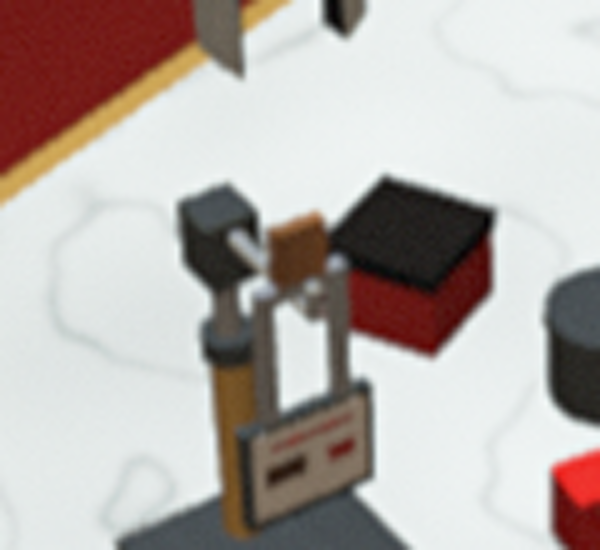

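The sign hangs straight and centred between tip and stop, with its grip tab at crop (300,250). The gripper is clear and the bystanders are untouched. I let it settle, then hand in.

Request:
arm_command([
  [0.5,[0,0,-0.02],[0,0,0]],
  [0.5,[0,0,-0.02],[0,0,0]],
  [0.5,[0,0,-0.02],[0,0,0]],
  [0.5,[0,0,-0.02],[0,0,0]],
  [0.5,[0,0,-0.02],[0,0,0]],
  [0.5,[0,0,-0.02],[0,0,0]],
  [0.5,[0,0,-0.02],[0,0,0]],
  [0.5,[0,0,-0.02],[0,0,0]],
])

```text
clock: 16.65
ee_pos: [0.5822, 0.221, 0.3729]
orientation: [3.095, -0.538, -0.0]
force: [0.7, -0.2, -0.1]
opening: 0.0469
grasp_force: 0.0
```

```bash
python3 -c "
from workcell import job
print(job.hand_in())"
```

```text
the job is handed in; nothing more can be done
None
```

The sign hangs straight on the dark steel stand's hook between tip and stop; before letting go it was tugged to about 7.7 N for just over a second. The other goods were left alone, and the job was handed in at 16.7 s with no verdict returned.

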